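# Slide an offcut into the hold-down press and keep it clamped

## Task

Slide the wooden offcut along the bench, end first and without lifting it, between the guide rails of the hold-down press until its front end is fully home against the back stop; leave the press's plunger up until then. Then push the black palm knob down 30 mm, until the dark band on its stem comes down to the top of the bushing and the sprung foot clamps the wood, and finish holding it there: the program ends with the robot still pressing the knob. Leave the tape roll, the spark plug and the hex key set where they lie.

Things in the scene. Friction and masses are not known exactly. Their poses are not given: they have to be found in the camera images.
- press: Grey hold-down press fixed to the bench. Origin on the bench surface straight under the plunger's axis; z up; its mouth opens to its -x, so the wood goes in along its +x. An arm (36 mm wide) and bushing (42 mm diameter, underside 74 mm, top 105 mm above the bench) stand over x = -21 to +82 mm, a column over x = 42 to 82 mm, a base plate to x = 99 mm.
- back_stop (a point): Foot of the flat back stop, on the bench at x = +30 mm, y = 0 of the press (face 76 mm wide, 40 mm high); axes as the press's.
- mouth (a point): Middle of the entry between the flares, on the bench at x = -45 mm, y = 0 of the press, where the straight rails begin. The two steel rails, 18 mm high, 10 mm thick, leave a gap of 52 mm from here to the back stop; outward the flares widen it to about 78 mm at x = -73 mm. Lugs reach out to y = +-51 mm. No floor plate: the wood slides on the bench.
- wood_block: Loose wooden offcut, 110 mm long (its y axis), 44 wide (x), 22 thick, about 90 g (varies); origin at the centre of its underside. It starts flat before the mouth, 165 to 205 mm short of home, within 25 mm of the press's centre line and 0.25 rad of its x axis. Fully home, its origin is at x = -25 mm, y = 0 of the press and its rear end sticks out about 7 mm beyond the flares.
- knob_top (a point): Centre of the flat top of the black round palm knob (48 mm diameter, flat part 42 mm) on the vertical plunger; 172 mm above the bench at rest, on the press's z axis. A dark band 3 mm high runs round the 22 mm steel stem below it; the band's lower edge is 30 mm above the bushing's top when the plunger is up.
- plunger (a joint): Downward travel of knob and plunger in m: 0 up at rest, 0.030 when the band's lower edge reaches the bushing's top, 0.040 at the hard end stop. A return spring (3 N at rest, plus 120 N/m) drives it up again when released. The foot meets the wood at 0.014; about 15 N on the knob are needed at 0.030.
- foot: Round rubber-soled foot, 30 mm diameter, hanging under the plunger on its own spring (2 N preload, 400 N/m); origin at the centre of its underside, 36 mm above the bench at rest, 14 mm above the wood's top. With the plunger at 0.030 it presses on the wood with about 8 N.
- tape_black: Roll of black tape lying flat, 60 mm diameter, 19 mm high; origin at the centre of its underside. Bystander: leave alone.
- spark_plug: Spark plug lying on the bench, 72 mm long (its y axis), 16 mm thick; origin under its centre. Bystander: leave alone.
- hex_keys: Red folding hex key set, 85 mm long (its y axis), 33 mm wide, 22 mm high; origin under its centre. Bystander: leave alone.

How it is judged:
By the outcome, as a careful person would: the job done as asked, in the order asked, and still so for the second after the job is handed in, while the arm keeps its last pose, push and grip.
It also fails if it takes over 48 s, if anything falls off the work surface, if the arm or the gripper's body presses on something with over 40 N, if the wrist force passes 120 N, or if a joint passes its speed limit or range.

## Robot

A 6-joint arm with a two-finger parallel gripper is mounted at the origin on a cart in front of the work surface, level with it; the furniture and walls round the work are solid. World frame = base frame: x ahead of the robot, y to its left, z up, the work surface at z = 0. Lengths are in m, angles in rad, forces in N, time in s.
With the tool pointing down it reaches from about 0.35 to 0.975 m from the base axis. Payload 4.9 kg.
Tool frame: the origin (TCP) lies at the very end of the fingers, on their centre line; the grasp point (between the pads) lies 19 mm behind it (ctrl.grasp_offset is the distance from the TCP to the grasp point, in m); z points along the fingers, y is the line along which they close (so a half turn about z gives the same grasp; the last joint's range is limited). The gripper opens to 85 mm and grips with 20 to 120 N. Pads are 22 mm wide; open, the fingers measure 114 mm over their backs; the gripper's body (76 mm by 85 mm) begins 54 mm behind the grasp point. The pads swing forward as they close: fully open they stand 13 mm farther back than shut.
Start: joints at [-1.404, 0.053, 1.613, -0, 1.476, -0.119], TCP at [0.176, -0.6, 0.231] pointing down, gripper open.
Joint ranges: [-3.01, 3.01], [-1.01, 2.22], [0.06, 2.58], [-1.02, 4.17], [0.09, 2.62], [-3.14, 3.14]. Speed limits (rad/s): [2.57, 2.57, 3.14, 3.14, 3.14, 3.14].

## Interface

Orientations are given as a rotation vector (axis times angle).
In Python, from station import ctrl, optics gives the robot as it stands.
- The arm moves only by the shell command python3 -m handwheel 'ROWS' [OPENING] [FORCE]. ROWS is JSON, a list of rows, each an object of numbers: "tx", "ty", "tz": the shift along the tool's x, y, z in mm; "roll": the turn about the tool's z in rad. A call has 1 to 12 rows; each row shifts and turns the commanded pose from where the row before left it, along the tool's axes as they then stand; what a row does not reach is not made up. A row lasts 1/12 s, in which the tool goes at most 41.7 mm and 7.16 degrees, less where a joint would pass 70% of its speed; a pose out of reach is approached as far as the arm can. A call with a gripper value outside its range is refused whole. OPENING is the finger opening in mm, from 0 to 85.4, set as the call begins (- or left out, the last holds). The fingers move at their own pace and stop on an object; FORCE is the grip in N (left out, the last holds). Time passes only in rows, so rows that do not move let the fingers close. It gives the time, the measured TCP pose, the force, the opening and the grip force at its end, in the units of the state.
- ctrl.get_obs(): the state, without advancing time (a new reading comes with each control period).
- optics.get_image(name): name is "side" or "top" or "wrist"; returns (picture, depth): 400x640x3 uint8, red, green, blue; 400x640 float32, m along the optical axis (not along the pixel's ray), 0 where there is no reading.
- optics.camera_params(name): a dict with "mtx" (3x3 intrinsics, pixels), "extrinsics" (4x4, takes a point from camera to world coordinates); the wrist camera has in their place "tool_from_camera" (4x4, takes a point from camera to tool coordinates, whose origin is the TCP and whose axes are the flange's). Camera axes: x right, y down, z forward; pixel columns grow to the right and rows downward; lengths in m; the calibration is good to about 2 mm. A picture is of the moment at which its call begins: read the wrist's pose just before it. camera_params takes no time and is no camera call.
- ctrl.finish_job(): hands the job in; it is judged then, once.
The state is a dict: "t": time; "q": joint angles; "dq": joint speeds; "effort": joint torques, N m; "tool_pos": TCP position; "tool_rot": TCP orientation; "contact_force": force on the tool from outside, world axes, zero at the start; "wrist_torque": the same for the moment, N m; "opening": finger opening in m; "grip_force": force on a finger pad.
Only numpy, scipy, OpenCV 4.12 (cv2) and the standard library are available. Lean on these libraries where they do the work, as an engineer would, in place of code of your own. Each camera call takes 0.05 s, during which the arm holds its last target. There are 200 camera calls.

## Working session

There is one attempt and no reset: what is moved stays moved. The work goes in short steps, Python scripts to look and compute and a shell command to move; the robot and the scene stay as the last step left them, time stands still between calls to the robot, and variables do not carry over. Pictures are saved under pics/ and viewed, at most 10 in all, crops included, and the job is handed in when it is done.

```bash
mkdir -p pics; ls
python3 - <<'E'
from station import ctrl, optics
import cv2,numpy as np
o=ctrl.get_obs(); print(o)
ims=[]
for n in("top","side"):
    p,d=optics.get_image(n); cv2.imwrite(f"pics/{n}0.png",p[:,:,::-1]); np.savez(f"{n}0.npz",p=p,d=d)
    c=optics.camera_params(n); print(n,c['mtx'].tolist(),c['extrinsics'].round(4).tolist())
E
```

```text
pics
{'t': 0.0, 'q': array([-1.40403073e+00,  5.33810706e-02,  1.61429096e+00,  4.05219646e-05,
        1.47598974e+00, -1.18987346e-01]), 'dq': array([ 0.00061394, -0.00025113,  0.00114716, -0.00033024,  0.00031281,
        0.00011135]), 'effort': array([-1.15609495e-03, -3.93679726e+01, -3.70177209e+01, -1.06359878e-04,
        7.06827952e-03,  3.45494743e-05]), 'tool_pos': array([ 0.17609057, -0.59903699,  0.23004982]), 'tool_rot': array([-3.10753389e+00, -4.47033379e-01,  1.42850985e-05]), 'contact_force': array([ 0.30662263, -0.1624584 , -0.31223946]), 'wrist_torque': array([-0.0400636 , -0.0685635 , -0.02032105]), 'grip_force': 0.0, 'opening': 0.08550974924015595}
top [[449.40516816344785, 0.0, 325.02586080345105], [0.0, 449.40516816344785, 204.7941603216029], [0.0, 0.0, 1.0]] [[0.0703, -0.9753, 0.2093, 0.3713], [-0.9975, -0.0701, 0.0084, -0.0498], [0.0065, -0.2094, -0.9778, 1.0212], [0.0, 0.0, 0.0, 1.0]]
side [[410.68504339799483, 0.0, 311.4607622598369], [0.0, 410.68504339799483, 199.13307507785066], [0.0, 0.0, 1.0]] [[0.8967, -0.3448, 0.2778, 0.3235], [-0.4424, -0.6735, 0.5922, -0.5388], [-0.0171, -0.6539, -0.7564, 0.7405], [0.0, 0.0, 0.0, 1.0]]
```

View pics/top0.png

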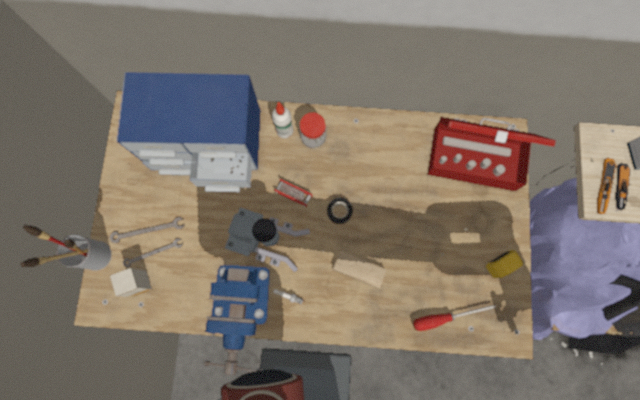

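View pics/side0.png

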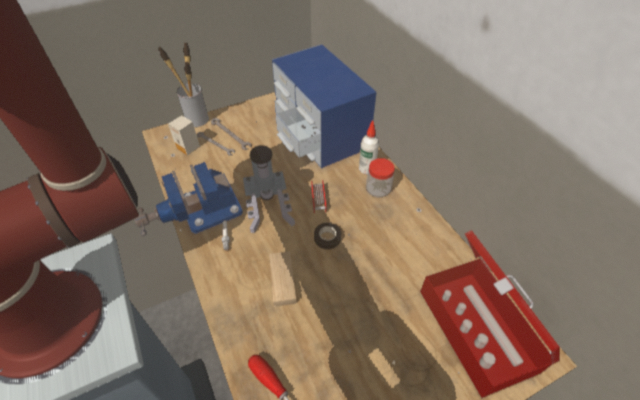

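The top view shows the press with its knob at (264,230) and the mouth opening right and slightly down, and the wood at (358,271). The tape is at (340,209), the hex keys at (293,190) and the spark plug at (288,296). The side view shows the wood at (283,278) and the knob at (261,155).

```bash
cat > h.py <<'E'
import numpy as np,cv2
from station import ctrl,optics
from scipy.spatial.transform import Rotation as R
def cloud(d,c,E):
    v,u=np.indices(d.shape); K=c['mtx']
    P=np.stack([(u-K[0,2])/K[0,0]*d,(v-K[1,2])/K[1,1]*d,d],-1)
    W=P@E[:3,:3].T+E[:3,3]; W[d<=0]=np.nan; return W
def ray(uv,c,E,z):
    K=c['mtx']; r=E[:3,:3]@np.array([(uv[0]-K[0,2])/K[0,0],(uv[1]-K[1,2])/K[1,1],1]); return E[:3,3]+r*(z-E[2,3])/r[2]
E
python3 - <<'E'
from h import *
for n in("top","side"):
    f=np.load(n+"0.npz"); p,d=f['p'],f['d']; c=optics.camera_params(n); E=c['extrinsics']; W=cloud(d,c,E)
    x,y,z=W[...,0],W[...,1],W[...,2]
    u,v=(358,271) if n=="top" else (283,278)
    print(n,'bench z',np.nanmedian(z[300:310,190:200]) if n=='top' else np.nanmedian(z[230:240,360:400]), 'wood pix',W[v,u])
    # wood: depth height mask near seed
    w0=W[v,u]
    m=((z>.012)&(z<.034)&(np.hypot(x-w0[0],y-w0[1])<.09)).astype(np.uint8)
    k,l,s,ce=cv2.connectedComponentsWithStats(m); i=l[v,u]; 
    pts=np.argwhere(l==i)[:,::-1]
    Q=np.array([ray(q,c,E,.022)[:2] for q in pts]); print('wood n',len(Q),cv2.minAreaRect((Q*1000).astype(np.float32)))
    u,v=(264,230) if n=="top" else (261,153)
    k0=W[v,u]; m=((abs(z-.172)<.01)&(np.hypot(x-k0[0],y-k0[1])<.05)).astype(np.uint8)
    pts=np.argwhere(m)[:,::-1]; Q=np.array([ray(q,c,E,.172)[:2] for q in pts]); print('knob',k0,len(Q),Q.mean(0),cv2.minEnclosingCircle((Q*1000).astype(np.float32)))
    m=(z>.009)&(z<.03)&(np.hypot(x-k0[0],y-k0[1])<.14)
    np.save(n+'m.npy',m)
    img=p[:,:,::-1].copy()
    a=img[150:320,200:400] if n=="top" else img[130:310,200:400]
    b=np.zeros_like(a); mm=m[150:320,200:400] if n=="top" else m[130:310,200:400]; b[mm]=255
    a=np.where(mm[...,None],a//2+np.array([0,0,120],np.uint8),a).astype(np.uint8) if 0 else a
    cv2.imwrite(f"pics/{n}c.png",cv2.resize(a,None,fx=4,fy=3.3 if 0 else 3.3 ,interpolation=3)[:600] if 0 else cv2.resize(a,None,fx=3.2,fy=3.2,interpolation=2))
E
```

```text
top bench z 0.000553117864841135 wood pix [ 0.44134704 -0.12422477  0.02295217]
wood n 1012 ((446.67401123046875, -128.23526000976562), (109.71263122558594, 44.766075134277344), 71.70094299316406)
knob [0.4954837  0.06999403 0.17300073] 470 [0.49669849 0.06970552] ((496.45257568359375, 69.65036010742188), 23.557458877563477)
side bench z -0.0014918134955932416 wood pix [ 0.44549803 -0.13574343  0.0211705 ]
wood n 1100 ((444.5185852050781, -131.69931030273438), (114.53059387207031, 43.75701141357422), 71.6867446899414)
knob [0.49633778 0.06631297 0.17004797] 317 [0.4937076  0.06250786] ((493.966796875, 62.44892883300781), 26.72443389892578)
```

View pics/topc.png

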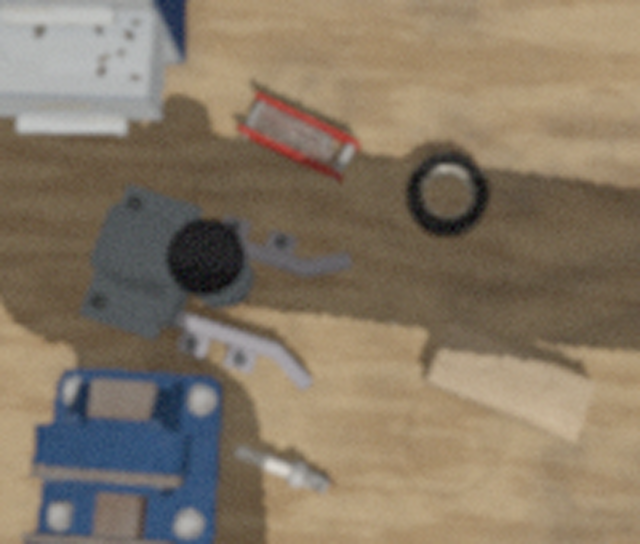

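The crop shows the press axis running right and down at about 20° in the image. The lower rail's inner edge goes from (185,312) to (270,345), and the base's left edge from (130,190) to (85,315). The wood at (510,390) is nearly parallel to the axis. I'll go closer and refine with the wrist camera.

Run:
```python
from h import *
o=ctrl.get_obs(); Rm=R.from_rotvec(o['tool_rot']).as_matrix(); print('tool axes cols',Rm.round(3).tolist())
c=optics.camera_params('wrist'); print(c['mtx'].round(1).tolist(),c['tool_from_camera'].round(4).tolist())
ax=np.arctan2(Rm[1,0],Rm[0,0]); print('tool x yaw',ax)
# rail lower edge in top image crop -> yaw
c=optics.camera_params('top');E=c['extrinsics']
P=lambda u,v,z:ray((200+u/3.2,150+v/3.2),c,E,z)
for a,b,z in(((185,312),(270,345),.018),((85,315),(130,190),.008)):
    A,B=P(*a,z),P(*b,z); print(A[:2],B[:2],np.degrees(np.arctan2(*(A-B)[1::-1])))
t=np.array([.455,-.03,.30])-o['tool_pos']
print('shift in tool mm',1000*Rm.T@t)
```

```text
tool axes cols [[0.959, 0.282, -0.0], [0.282, -0.959, 0.002], [0.0, -0.002, -1.0]]
[[330.2, 0.0, 318.4], [0.0, 330.2, 198.5], [0.0, 0.0, 1.0]] [[-0.0002, -0.9639, -0.2661, 0.0677], [1.0, -0.0003, 0.0004, 0.0016], [-0.0004, -0.2661, 0.9639, -0.1426], [0.0, 0.0, 0.0, 1.0]]
tool x yaw 0.28582709177245597
[0.47784375 0.10176693] [0.45914912 0.04052424] 73.02493626115377
[0.47178963 0.17330255] [0.56349203 0.15155039] 166.65584935096453
shift in tool mm [ 428.04791623 -467.48600605  -68.85235108]
```

```bash
python3 -m handwheel '[{"tx":21,"ty":-22,"tz":-1},{"tx":21,"ty":-22,"tz":-1},{"tx":21,"ty":-22,"tz":-1},{"tx":21,"ty":-22,"tz":-1},{"tx":21,"ty":-22,"tz":-1},{"tx":21,"ty":-22,"tz":-1},{"tx":21,"ty":-22,"tz":-1},{"tx":21,"ty":-22,"tz":-1},{"tx":21,"ty":-22,"tz":-1},{"tx":21,"ty":-22,"tz":-1}]'
python3 -m handwheel '[{"tx":21,"ty":-22,"tz":-1},{"tx":21,"ty":-22,"tz":-1},{"tx":21,"ty":-22,"tz":-1},{"tx":21,"ty":-22,"tz":-1},{"tx":21,"ty":-22,"tz":-1},{"tx":21,"ty":-22,"tz":-1},{"tx":21,"ty":-22,"tz":-1},{"tx":21,"ty":-22,"tz":-1},{"tx":21,"ty":-22,"tz":-1},{"tx":21,"ty":-22,"tz":-1}]'
python3 -m handwheel '[{"roll":-0.122},{"roll":-0.122},{"roll":-0.122},{"roll":-0.122},{"roll":-0.122},{"roll":-0.122},{"roll":-0.122},{"roll":-0.122},{"roll":-0.02},{}]'
python3 - <<'E'
from h import *
o=ctrl.get_obs(); p,d=optics.get_image('wrist'); np.savez('w1.npz',p=p,d=d,pos=o['tool_pos'],rot=o['tool_rot']); cv2.imwrite('pics/w1.png',p[:,:,::-1]); print(o['q'],R.from_rotvec(o['tool_rot']).as_matrix().round(3).tolist())
E
```

```text
[-1.40400017e+00  5.32691460e-02  1.61416743e+00 -1.70198777e-06
  1.47601118e+00 -1.19030973e-01] [[0.959, 0.282, -0.0], [0.282, -0.959, 0.002], [0.0, -0.002, -1.0]]$[0]: bad value
$[0]: bad value
$[0]: bad value
```

View pics/w1.png

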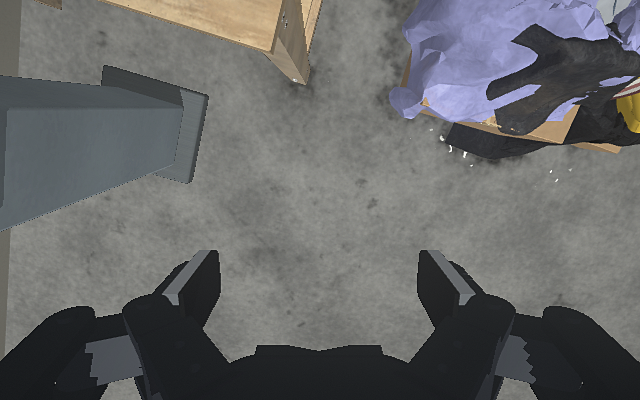

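The wrist view shows only the floor and the gripper. The moves were refused, most likely because every row needs all four keys.

```bash
python3 -m handwheel '[{"tx":21,"ty":-22,"tz":-1,"roll":0},{"tx":21,"ty":-22,"tz":-1,"roll":0},{"tx":21,"ty":-22,"tz":-1,"roll":0},{"tx":21,"ty":-22,"tz":-1,"roll":0},{"tx":21,"ty":-22,"tz":-1,"roll":0},{"tx":21,"ty":-22,"tz":-1,"roll":0},{"tx":21,"ty":-22,"tz":-1,"roll":0},{"tx":21,"ty":-22,"tz":-1,"roll":0},{"tx":21,"ty":-22,"tz":-1,"roll":0},{"tx":21,"ty":-22,"tz":-1,"roll":0}]'
```

```text
t: 0.98
tool_pos: [0.3159, -0.3278, 0.2411]
tool_rot: [-3.109, -0.447, -0.0]
contact_force: [1.1, -0.1, 0.0]
opening: 0.0853
grip_force: 0.0
```

```bash
python3 -m handwheel '[{"tx":21,"ty":-22,"tz":-1,"roll":0},{"tx":21,"ty":-22,"tz":-1,"roll":0},{"tx":21,"ty":-22,"tz":-1,"roll":0},{"tx":21,"ty":-22,"tz":-1,"roll":0},{"tx":21,"ty":-22,"tz":-1,"roll":0},{"tx":21,"ty":-22,"tz":-1,"roll":0},{"tx":21,"ty":-22,"tz":-1,"roll":0},{"tx":21,"ty":-22,"tz":-1,"roll":0},{"tx":21,"ty":-22,"tz":-1,"roll":0},{"tx":21,"ty":-22,"tz":-1,"roll":0}]'
python3 -m handwheel '[{"tx":0,"ty":0,"tz":0,"roll":-0.122},{"tx":0,"ty":0,"tz":0,"roll":-0.122},{"tx":0,"ty":0,"tz":0,"roll":-0.122},{"tx":0,"ty":0,"tz":0,"roll":-0.122},{"tx":0,"ty":0,"tz":0,"roll":-0.122},{"tx":0,"ty":0,"tz":0,"roll":-0.122},{"tx":0,"ty":0,"tz":0,"roll":-0.122},{"tx":0,"ty":0,"tz":0,"roll":-0.122},{"tx":0,"ty":0,"tz":0,"roll":-0.02},{"tx":0,"ty":0,"tz":0,"roll":0}]'
python3 - <<'E'
from h import *
o=ctrl.get_obs(); p,d=optics.get_image('wrist'); np.savez('w1.npz',p=p,d=d,pos=o['tool_pos'],rot=o['tool_rot']); cv2.imwrite('pics/w1b.png',p[:,:,::-1]); print(o['q'],R.from_rotvec(o['tool_rot']).as_matrix().round(3).tolist())
E
```

```text
t: 1.82
tool_pos: [0.4554, -0.0575, 0.2511]
tool_rot: [3.11, 0.448, -0.0]
contact_force: [0.6, -1.1, -0.4]
opening: 0.0855
grip_force: 0.0
t: 2.65
tool_pos: [0.455, -0.059, 0.251]
tool_rot: [-2.52, -1.876, 0.0]
contact_force: [-0.1, -0.1, 0.6]
opening: 0.0854
grip_force: 0.0
[-2.91415581e-01 -3.73560384e-01  1.95873118e+00 -2.60754070e-05
  1.55686442e+00 -4.50779228e-04] [[0.287, 0.958, -0.0], [0.958, -0.287, 0.0], [-0.0, -0.0, -1.0]]
```

View pics/w1b.png

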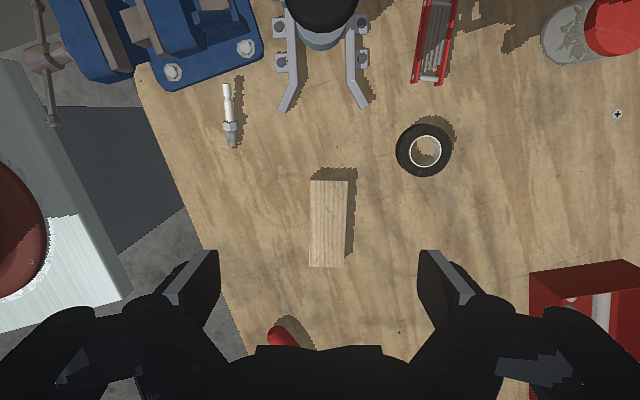

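This view shows the wood's corners at about (311,180), (348,180), (348,267) and (309,267). The rails' straight parts stand at u≈298 and u≈347 (v 15–75), with flares out to (283,110) and (368,107).

```bash
cat >> h.py <<'E'
def wristE(pos,rot):
    c=optics.camera_params('wrist'); T=np.eye(4); T[:3,:3]=R.from_rotvec(rot).as_matrix(); T[:3,3]=pos; return c,T@c['tool_from_camera']
E
python3 - <<'E'
from h import *
f=np.load('w1.npz'); p,d=f['p'],f['d']; c,E=wristE(f['pos'],f['rot']); W=cloud(d,c,E); z=W[...,2]
Rm=R.from_rotvec(f['rot']).as_matrix()
def comp(seed,lo,hi,box):
    m=np.zeros(z.shape,np.uint8); a,b,e,g=box; m[b:g,a:e]=((z>lo)&(z<hi))[b:g,a:e]
    return m
print('bench',np.nanmedian(z[120:160,260:300]))
m=comp(0,.017,.03,(295,165,370,280)); pts=np.argwhere(m)[:,::-1]
Q=np.array([ray(q,c,E,.022)[:2] for q in pts])*1000; print('wood',len(Q),cv2.minAreaRect(Q.astype(np.float32)))
g=[]
for nm,box,inner in(('L',(275,5,302,118),max),('R',(342,5,376,118),min)):
    m=comp(0,.013,.022,box); pts=[]
    for v in range(5,118,6):
        u=np.flatnonzero(m[v]); 
        if len(u): e=inner(u)+(0.5 if nm=='L' else -.5); P=ray((e,v),c,E,.018); t=Rm.T@(P-f['pos']); pts.append((v,e,*(1000*t[:2]).round(1)))
    print(nm,pts)
E
```

```text
bench 1.5995393740447783e-05
wood 3202 ((446.6163024902344, -127.94496154785156), (110.60466003417969, 43.86638259887695), 71.87651824951172)
L [(11, np.float64(288.5), np.float64(160.9), np.float64(-29.2)), (17, np.float64(291.5), np.float64(155.4), np.float64(-26.3)), (23, np.float64(294.5), np.float64(149.8), np.float64(-23.3)), (29, np.float64(294.5), np.float64(144.2), np.float64(-23.4)), (35, np.float64(295.5), np.float64(138.5), np.float64(-22.5)), (41, np.float64(295.5), np.float64(132.8), np.float64(-22.6)), (47, np.float64(295.5), np.float64(127.0), np.float64(-22.7)), (53, np.float64(296.5), np.float64(121.2), np.float64(-21.7)), (59, np.float64(296.5), np.float64(115.4), np.float64(-21.9)), (65, np.float64(297.5), np.float64(109.4), np.float64(-20.9)), (71, np.float64(297.5), np.float64(103.5), np.float64(-21.0)), (77, np.float64(297.5), np.float64(97.5), np.float64(-21.1)), (83, np.float64(297.5), np.float64(91.4), np.float64(-21.2)), (89, np.float64(296.5), np.float64(85.2), np.float64(-22.4)), (95, np.float64(293.5), np.float64(79.0), np.float64(-25.8)), (101, np.float
[... 464 characters left out ...]
8), np.float64(28.5)), (47, np.float64(344.5), np.float64(127.0), np.float64(28.6)), (53, np.float64(345.5), np.float64(121.2), np.float64(29.8)), (59, np.float64(345.5), np.float64(115.4), np.float64(29.9)), (65, np.float64(345.5), np.float64(109.4), np.float64(30.1)), (71, np.float64(345.5), np.float64(103.5), np.float64(30.2)), (77, np.float64(345.5), np.float64(97.4), np.float64(30.3)), (83, np.float64(346.5), np.float64(91.4), np.float64(31.5)), (89, np.float64(349.5), np.float64(85.2), np.float64(34.9)), (95, np.float64(352.5), np.float64(79.0), np.float64(38.3)), (101, np.float64(356.5), np.float64(72.8), np.float64(42.9)), (107, np.float64(359.5), np.float64(66.5), np.float64(46.3))]
```

```bash
python3 -m handwheel '[{"tx":-35,"ty":4,"tz":0,"roll":0.024},{"tx":-35.5,"ty":4,"tz":0,"roll":0},{"tx":-36,"ty":4,"tz":0,"roll":0},{"tx":0,"ty":0,"tz":30,"roll":0},{"tx":0,"ty":0,"tz":35,"roll":0},{"tx":0,"ty":0,"tz":35,"roll":0},{"tx":0,"ty":0,"tz":35,"roll":0},{"tx":0,"ty":0,"tz":35,"roll":0},{"tx":0,"ty":0,"tz":30,"roll":0},{"tx":0,"ty":0,"tz":22,"roll":0},{"tx":0,"ty":0,"tz":15,"roll":0},{"tx":0,"ty":0,"tz":5,"roll":0}]'
python3 -m handwheel '[{"tx":0,"ty":0,"tz":5,"roll":0},{"tx":0,"ty":0,"tz":0,"roll":0},{"tx":0,"ty":0,"tz":0,"roll":0},{"tx":0,"ty":0,"tz":0,"roll":0},{"tx":0,"ty":0,"tz":0,"roll":0},{"tx":0,"ty":0,"tz":0,"roll":0},{"tx":0,"ty":0,"tz":0,"roll":0},{"tx":0,"ty":0,"tz":0,"roll":0},{"tx":0,"ty":0,"tz":0,"roll":0},{"tx":0,"ty":0,"tz":0,"roll":0}]' 40 20
python3 - <<'E'
from h import *
o=ctrl.get_obs(); p,d=optics.get_image('wrist'); cv2.imwrite('pics/w2.png',p[:,:,::-1]); print(R.from_rotvec(o['tool_rot']).as_matrix().round(3).tolist())
E
```

```text
t: 3.7
tool_pos: [0.4323, -0.163, 0.0061]
tool_rot: [-2.538, -1.842, 0.004]
contact_force: [-0.2, 0.2, 0.5]
opening: 0.0853
grip_force: 0.0
t: 4.53
tool_pos: [0.4358, -0.1649, 0.0058]
tool_rot: [2.539, 1.846, 0.002]
contact_force: [-0.5, 0.3, 7.2]
opening: 0.0438
grip_force: 21.4
[[0.308, 0.951, 0.002], [0.951, -0.308, -0.001], [-0.001, 0.003, -1.0]]
```

View pics/w2.png

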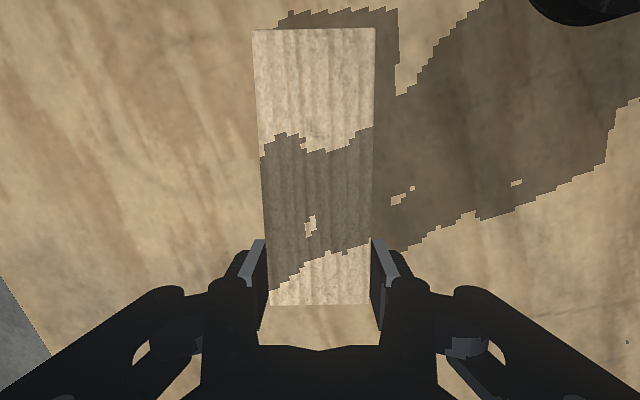

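The wood is gripped near its rear end, its front end at v=30 and rear end at v=305. Next I turn it in line with the press and slide it into the mouth.

```bash
python3 -m handwheel '[{"tx":0,"ty":0,"tz":0,"roll":-0.033},{"tx":0,"ty":0,"tz":0,"roll":-0.032},{"tx":8,"ty":0.2,"tz":0,"roll":0},{"tx":12,"ty":0.2,"tz":0,"roll":0},{"tx":14,"ty":0.2,"tz":0,"roll":0},{"tx":15,"ty":0.2,"tz":0,"roll":0},{"tx":15,"ty":0.2,"tz":0,"roll":0},{"tx":15,"ty":0.2,"tz":0,"roll":0},{"tx":14,"ty":0,"tz":0,"roll":0},{"tx":12,"ty":0,"tz":0,"roll":0},{"tx":8,"ty":0,"tz":0,"roll":0},{"tx":4,"ty":0,"tz":0,"roll":0}]'
python3 -m handwheel '[{"tx":0,"ty":0,"tz":0,"roll":0},{"tx":0,"ty":0,"tz":0,"roll":0}]'
python3 - <<'E'
from h import *
o=ctrl.get_obs(); p,d=optics.get_image('wrist'); cv2.imwrite('pics/w3.png',p[:,:,::-1]);Rm=R.from_rotvec(o['tool_rot']).as_matrix(); print(np.degrees(np.arctan2(Rm[1,0],Rm[0,0])))
X=np.array([.2453,.9694]);Y=np.array([-.9694,.2453]);r=o['tool_pos'][:2]-[.4963,.0691];print(X@r,Y@r)
E
```

```text
t: 5.58
tool_pos: [0.4658, -0.0511, 0.0058]
tool_rot: [2.476, 1.929, 0.0]
contact_force: [-1.7, -4.0, 8.1]
opening: 0.0439
grip_force: 21.6
t: 5.75
tool_pos: [0.4659, -0.0507, 0.0058]
tool_rot: [2.478, 1.928, 0.003]
contact_force: [0.6, 1.6, 6.8]
opening: 0.0432
grip_force: 21.7
75.78558071009047
-0.12357164911682761 4.760858726755163e-05
```

View pics/w3.png

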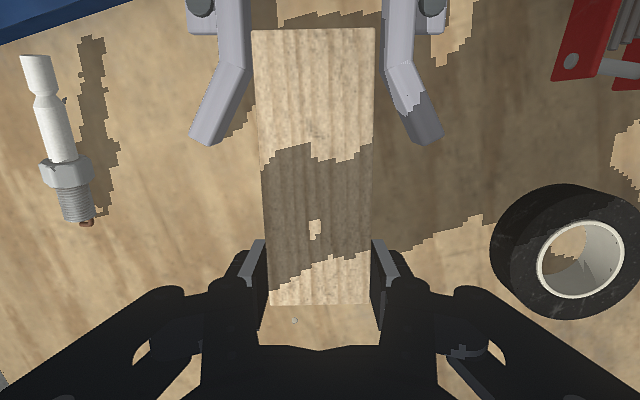

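The wood is centred and parallel in the mouth, with its front end between the straight rails at v=30. The tape's left edge at u=490 is close by, so I'll open only partway, lift, back off, close, turn 90° and come down behind the wood.

```bash
python3 -m handwheel '[{"tx":0,"ty":0,"tz":0,"roll":0},{"tx":0,"ty":0,"tz":0,"roll":0},{"tx":0,"ty":0,"tz":0,"roll":0},{"tx":0,"ty":0,"tz":0,"roll":0},{"tx":0,"ty":0,"tz":-10,"roll":0},{"tx":0,"ty":0,"tz":-25,"roll":0},{"tx":0,"ty":0,"tz":-30,"roll":0},{"tx":-10,"ty":0,"tz":-10,"roll":0},{"tx":-22,"ty":0,"tz":0,"roll":0},{"tx":-20,"ty":0,"tz":0,"roll":0},{"tx":0,"ty":0,"tz":0,"roll":0}]' 54
python3 -m handwheel '[{"tx":0,"ty":0,"tz":0,"roll":0.12},{"tx":0,"ty":0,"tz":0,"roll":0.12},{"tx":0,"ty":0,"tz":0,"roll":0.12},{"tx":0,"ty":0,"tz":0,"roll":0.12},{"tx":0,"ty":0,"tz":0,"roll":0.12},{"tx":0,"ty":0,"tz":0,"roll":0.12},{"tx":0,"ty":0,"tz":0,"roll":0.12},{"tx":0,"ty":0,"tz":0,"roll":0.12},{"tx":0,"ty":0,"tz":0,"roll":0.12},{"tx":0,"ty":0,"tz":0,"roll":0.12},{"tx":0,"ty":0,"tz":0,"roll":0.12},{"tx":0,"ty":0,"tz":0,"roll":0.12}]' 0
python3 -m handwheel '[{"tx":0,"ty":0,"tz":0,"roll":0.12},{"tx":0,"ty":0,"tz":0,"roll":0.01},{"tx":0,"ty":0,"tz":0,"roll":0}]'
cat > st.py <<'E'
from h import *
o=ctrl.get_obs();Rm=R.from_rotvec(o['tool_rot']).as_matrix(); print('yaw',np.degrees(np.arctan2(Rm[1,0],Rm[0,0])),'q',o['q'].round(2),'F',o['contact_force'].round(1))
X=np.array([.2453,.9694]);Y=np.array([-.9694,.2453]);r=o['tool_pos'][:2]-[.4963,.0691];print('press xy',X@r,Y@r,'z',o['tool_pos'][2])
E
python3 st.py
```

```text
t: 6.72
tool_pos: [0.4514, -0.1042, 0.08]
tool_rot: [2.48, 1.925, -0.001]
contact_force: [-0.3, 0.3, -0.6]
opening: 0.054
grip_force: 0.0
t: 7.72
tool_pos: [0.4514, -0.1013, 0.079]
tool_rot: [-3.135, 0.194, 0.001]
contact_force: [-0.8, -0.6, 0.3]
opening: 0.0003
grip_force: 0.0
t: 7.97
tool_pos: [0.4515, -0.1014, 0.0791]
tool_rot: [-3.118, 0.384, 0.001]
contact_force: [-0.4, -0.5, 0.7]
opening: 0.0
grip_force: 0.0
yaw -14.027798726510728 q [-0.38 -0.2   2.12  0.    1.22  1.43] F [-0.4 -0.5  0.7]
press xy -0.17623884692866124 0.0016324859406129238 z 0.07908661426228218
```

```bash
python3 -m handwheel '[{"tx":1.6,"ty":0,"tz":25,"roll":0},{"tx":0,"ty":0,"tz":25,"roll":0},{"tx":0,"ty":0,"tz":15,"roll":0},{"tx":0,"ty":0,"tz":6,"roll":0},{"tx":0,"ty":-5,"tz":0,"roll":0},{"tx":0,"ty":-8,"tz":0,"roll":0},{"tx":0,"ty":-8,"tz":0,"roll":0},{"tx":0,"ty":-8,"tz":0,"roll":0},{"tx":0,"ty":-8,"tz":0,"roll":0},{"tx":0,"ty":-8,"tz":0,"roll":0}]'
python3 st.py
python3 -m handwheel '[{"tx":0,"ty":-8,"tz":0,"roll":0},{"tx":0,"ty":-7,"tz":0,"roll":0},{"tx":0,"ty":-6,"tz":0,"roll":0},{"tx":0,"ty":-4,"tz":0,"roll":0},{"tx":0,"ty":0,"tz":0,"roll":0}]'
python3 st.py
python3 - <<'E'
from h import *
p,d=optics.get_image('wrist'); cv2.imwrite('pics/w4.png',p[:,:,::-1])
E
```

```text
t: 8.8
tool_pos: [0.4652, -0.0575, 0.0092]
tool_rot: [3.117, -0.386, 0.003]
contact_force: [-1.1, -1.2, 0.6]
opening: -0.0003
grip_force: 0.4
yaw -14.11544207219672 q [-0.28 -0.07  2.13 -0.    1.07  1.54] F [-1.1 -1.2  0.6]
press xy -0.13036866305616218 -0.0009001952998496307 z 0.009248196399591114
t: 9.22
tool_pos: [0.4704, -0.0332, 0.0082]
tool_rot: [-3.117, 0.386, 0.0]
contact_force: [-0.1, 0.5, 0.7]
opening: -0.0002
grip_force: 0.0
yaw -14.114905650271576 q [-0.23 -0.06  2.13  0.    1.07  1.59] F [-0.1  0.5  0.7]
press xy -0.10552360795394146 -3.731631055854667e-05 z 0.008224493050570283
```

View pics/w4.png

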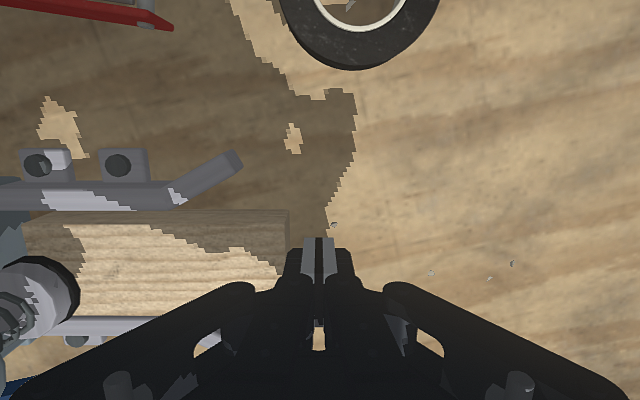

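The wood is between the rails with the fingers against its rear end at (285,250). I'll push on gently until the force rises.

```bash
python3 -m handwheel '[{"tx":0,"ty":-3,"tz":0,"roll":0},{"tx":0,"ty":-3,"tz":0,"roll":0},{"tx":0,"ty":-2,"tz":0,"roll":0},{"tx":0,"ty":-2,"tz":0,"roll":0},{"tx":0,"ty":-1,"tz":0,"roll":0}]'; python3 st.py
python3 -m handwheel '[{"tx":0,"ty":-1,"tz":0,"roll":0},{"tx":0,"ty":-1,"tz":0,"roll":0}]'; python3 st.py
python3 -m handwheel '[{"tx":0,"ty":-1,"tz":0,"roll":0},{"tx":0,"ty":0,"tz":0,"roll":0}]'; python3 st.py
```

```text
t: 9.68
tool_pos: [0.473, -0.0232, 0.0082]
tool_rot: [-3.118, 0.387, 0.0]
contact_force: [-0.6, -0.2, -0.4]
opening: 0.0001
grip_force: 0.2
yaw -14.166837425501658 q [-0.21 -0.05  2.12  0.    1.07  1.61] F [-0.6 -0.2 -0.4]
press xy -0.0952135106730262 -0.00010347610623537978 z 0.008239917476416322
t: 9.85
tool_pos: [0.4735, -0.0214, 0.0083]
tool_rot: [3.118, -0.387, -0.0]
contact_force: [-0.2, 0.2, 0.1]
opening: -0.0001
grip_force: 0.2
yaw -14.167005741709334 q [-0.2  -0.05  2.12 -0.    1.07  1.62] F [-0.2  0.2  0.1]
press xy -0.09331659719830478 -0.00013949575867611141 z 0.00828945619151764
t: 10.02
tool_pos: [0.4738, -0.0203, 0.0083]
tool_rot: [-3.117, 0.387, -0.0]
contact_force: [-0.7, 0.2, 0.2]
opening: 0.0003
grip_force: 0.0
yaw -14.15885246529563 q [-0.2  -0.05  2.12  0.    1.07  1.62] F [-0.7  0.2  0.2]
press xy -0.09219820272826734 -0.00016027612692257748 z 0.008307609343121337
```

```bash
for i in 1; do :; done; python3 -m handwheel '[{"tx":0,"ty":-1,"tz":0,"roll":0},{"tx":0,"ty":-1,"tz":0,"roll":0}]' | grep force; python3 -m handwheel '[{"tx":0,"ty":-1,"tz":0,"roll":0},{"tx":0,"ty":-1,"tz":0,"roll":0}]' |grep force
python3 -m handwheel '[{"tx":0,"ty":-1,"tz":0,"roll":0},{"tx":0,"ty":0,"tz":0,"roll":0}]' | grep force; python3 st.py
python3 - <<'E'
from h import *
o=ctrl.get_obs();p,d=optics.get_image('wrist'); cv2.imwrite('pics/w5.png',p[:,:,::-1]); c,E=wristE(o['tool_pos'],o['tool_rot']); W=cloud(d,c,E);z=W[...,2]
X=np.array([.2453,.9694]);Y=np.array([-.9694,.2453]);r=W[...,:2]-[.4963,.0691];x=r@X;y=r@Y
m=(abs(z-.022)<.003)&(abs(y)<.024)&(x<-.03)&(x>-.13)
for k in(-.015,-.01,-.005,0): 
    q=m&(abs(y-k)<.003); print(k,q.sum(),np.sort(x[q])[:5].round(4))
E
```

```text
contact_force: [-1.7, -7.0, -0.0]
grip_force: 3.6
contact_force: [-5.4, -14.1, 1.8]
grip_force: 7.6
contact_force: [-4.7, -16.0, 1.6]
grip_force: 8.2
yaw -14.045772413761263 q [-0.19 -0.05  2.12 -0.01  1.07  1.63] F [ -4.7 -16.    1.6]
press xy -0.09093660571335196 -0.00018536118195542836 z 0.008382700694930904
-0.015 1752 [-0.0986 -0.0986 -0.0985 -0.0983 -0.0981]
-0.01 1882 [-0.1057 -0.1056 -0.1055 -0.1054 -0.1054]
-0.005 1439 [-0.1053 -0.1036 -0.1032 -0.1027 -0.1023]
0 1343 [-0.0769 -0.0768 -0.0768 -0.0768 -0.0765]
```

Force builds to about 17 N with the TCP stopped at x = −91 mm of the press. That puts the wood's rear end near −80 mm, which is home. I'll back off, rise and check.

```bash
python3 -m handwheel '[{"tx":0,"ty":10,"tz":0,"roll":0},{"tx":0,"ty":15,"tz":0,"roll":0},{"tx":0,"ty":15,"tz":-10,"roll":0},{"tx":0,"ty":0,"tz":-30,"roll":0},{"tx":0,"ty":0,"tz":-35,"roll":0},{"tx":0,"ty":0,"tz":-35,"roll":0},{"tx":0,"ty":0,"tz":-35,"roll":0},{"tx":0,"ty":0,"tz":-35,"roll":0},{"tx":0,"ty":0,"tz":-20,"roll":0},{"tx":0,"ty":0,"tz":-10,"roll":0},{"tx":0,"ty":0,"tz":0,"roll":0}]'
python3 st.py
python3 - <<'E'
from h import *
o=ctrl.get_obs();p,d=optics.get_image('wrist'); cv2.imwrite('pics/w6.png',p[:,:,::-1]); c,E=wristE(o['tool_pos'],o['tool_rot']); W=cloud(d,c,E);z=W[...,2]
X=np.array([.2453,.9694]);Y=np.array([-.9694,.2453]);r=W[...,:2]-[.4963,.0691];x=r@X;y=r@Y
for k in(-.015,-.01,0,.01,.015): 
    q=(abs(z-.022)<.004)&(abs(y-k)<.002)&(x<-.03)&(x>-.13); print(k,q.sum(),np.sort(x[q])[:3].round(4))
for k in(-.075,-.06,-.05):
    q=(abs(z-.022)<.003)&(abs(x-k)<.002)&(abs(y)<.035); print('y',k,y[q].min().round(4),y[q].max().round(4))
q=(abs(z-.172)<.006)&(np.hypot(x,y)<.04); 
if q.sum()>50:
    Q=np.array([ray((u,v),c,E,.172)[:2] for v,u in np.argwhere(q)]); print('knob',q.sum(),cv2.minEnclosingCircle((Q*1000).astype(np.float32)),np.median(z[q]))
E
```

```text
t: 11.48
tool_pos: [0.4667, -0.0547, 0.2212]
tool_rot: [3.117, -0.387, 0.009]
contact_force: [-0.5, -0.1, 0.0]
opening: -0.0001
grip_force: 0.0
yaw -14.162030589540816 q [-0.28 -0.33  1.98  0.    1.49  1.54] F [-0.5 -0.1  0. ]
press xy -0.12726974290944745 -0.0016312961454582019 z 0.22122843993965358
-0.015 186 [-0.079  -0.079  -0.0789]
-0.01 164 [-0.0789 -0.0789 -0.0788]
0 186 [-0.0793 -0.0793 -0.0793]
0.01 187 [-0.0791 -0.0791 -0.0791]
0.015 163 [-0.0791 -0.0791 -0.079 ]
y -0.075 -0.0225 0.0216
y -0.06 -0.0224 0.0217
y -0.05 -0.0347 0.0323
knob 4172 ((497.14239501953125, 66.12310028076172), 23.9608211517334) 0.17173627629039775
```

View pics/w6.png

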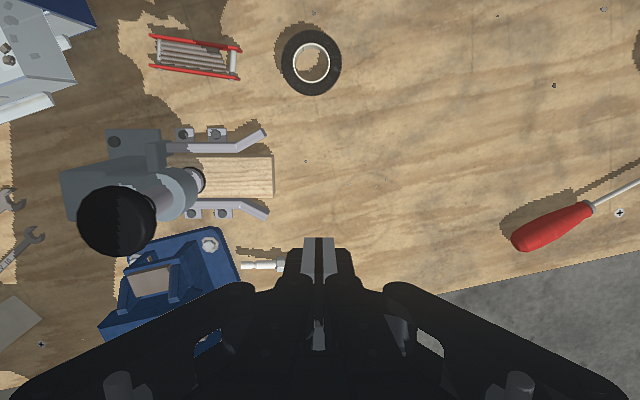

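The wood sits square and centred, its rear end at (273,178), about 7 mm beyond the flares at (268,130) and (268,210), so it is home. The plunger is still up, with the knob at (116,220). Now I go over the knob and down to its top.

```bash
python3 -m handwheel '[{"tx":-1,"ty":-20,"tz":0,"roll":0},{"tx":0,"ty":-30,"tz":0,"roll":0},{"tx":0,"ty":-30,"tz":0,"roll":0},{"tx":0,"ty":-27,"tz":0,"roll":0},{"tx":0,"ty":-15,"tz":0,"roll":0},{"tx":0,"ty":-5,"tz":0,"roll":0},{"tx":0,"ty":0,"tz":15,"roll":0},{"tx":0,"ty":0,"tz":15,"roll":0},{"tx":0,"ty":0,"tz":10,"roll":0},{"tx":0,"ty":0,"tz":5,"roll":0},{"tx":0,"ty":0,"tz":0,"roll":0}]'; python3 st.py
python3 -m handwheel '[{"tx":0,"ty":0,"tz":2,"roll":0},{"tx":0,"ty":0,"tz":1,"roll":0},{"tx":0,"ty":0,"tz":1,"roll":0},{"tx":0,"ty":0,"tz":1,"roll":0},{"tx":0,"ty":0,"tz":1,"roll":0},{"tx":0,"ty":0,"tz":0,"roll":0}]'
```

```text
t: 12.45
tool_pos: [0.4938, 0.0685, 0.1709]
tool_rot: [3.117, -0.388, -0.007]
contact_force: [-0.6, 0.5, 1.7]
opening: -0.0
grip_force: 0.8
yaw -14.20307837303137 q [-0.01 -0.21  1.96 -0.    1.39  1.81] F [-0.6  0.5  1.7]
press xy -0.0011491705819625352 0.00224990702746878 z 0.17090037360666652
t: 12.95
tool_pos: [0.4958, 0.0688, 0.1677]
tool_rot: [3.117, -0.387, 0.002]
contact_force: [-0.9, -1.5, 1.9]
opening: -0.0001
grip_force: 1.0
```

```bash
python3 -m handwheel '[{"tx":0,"ty":0,"tz":3,"roll":0},{"tx":0,"ty":0,"tz":4,"roll":0},{"tx":0,"ty":0,"tz":4,"roll":0},{"tx":0,"ty":0,"tz":4,"roll":0},{"tx":0,"ty":0,"tz":3,"roll":0},{"tx":0,"ty":0,"tz":3,"roll":0},{"tx":0,"ty":0,"tz":2,"roll":0},{"tx":0,"ty":0,"tz":1,"roll":0},{"tx":0,"ty":0,"tz":0,"roll":0},{"tx":0,"ty":0,"tz":0,"roll":0}]'; python3 st.py
```

```text
t: 13.78
tool_pos: [0.4961, 0.0689, 0.1453]
tool_rot: [3.117, -0.387, 0.002]
contact_force: [-4.6, -1.7, 13.3]
opening: -0.0001
grip_force: 6.0
yaw -14.156006740387653 q [-0.01 -0.18  1.98 -0.    1.34  1.81] F [-4.6 -1.7 13.3]
press xy -0.00026983812768611147 0.0001731409317241981 z 0.14527140952047185
```

The model force at 26.7 mm travel is 13.3 N, which matches the reading exactly. Another 3.3 mm is left to go.

```bash
python3 -m handwheel '[{"tx":0,"ty":0,"tz":1.5,"roll":0},{"tx":0,"ty":0,"tz":1.5,"roll":0},{"tx":0,"ty":0,"tz":0.6,"roll":0},{"tx":0,"ty":0,"tz":0,"roll":0},{"tx":0,"ty":0,"tz":0,"roll":0},{"tx":0,"ty":0,"tz":0,"roll":0}]'; python3 st.py
python3 - <<'E'
from h import *
p,d=optics.get_image('side'); a=p[100:240,200:330,::-1]; b,_=optics.get_image('top'); b=b[180:320,200:330,::-1]
cv2.imwrite('pics/fin.png',cv2.resize(np.hstack([a,b]),None,fx=3,fy=3,interpolation=2))
E
```

```text
t: 14.28
tool_pos: [0.4961, 0.0689, 0.142]
tool_rot: [3.117, -0.387, 0.002]
contact_force: [-4.6, -1.4, 14.5]
opening: -0.0002
grip_force: 6.9
yaw -14.156569565626548 q [-0.01 -0.18  1.99 -0.    1.33  1.81] F [-4.6 -1.4 14.5]
press xy -0.00029393431625252794 0.000160953912095872 z 0.14204303215993075
```

View pics/fin.png

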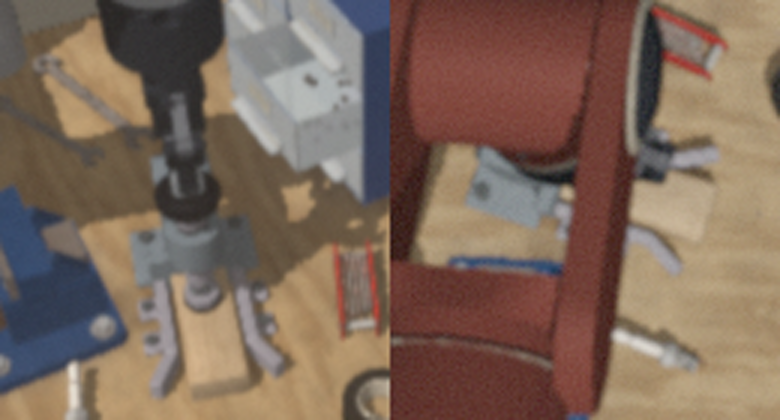

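The side view shows the knob pressed down at (188,195), the foot on the wood at (205,290) and the wood home between the rails. Spark plug, tape and hex keys are undisturbed. I'll add a hair more push and hand in.

```bash
python3 -m handwheel '[{"tx":0,"ty":0,"tz":0.4,"roll":0},{"tx":0,"ty":0,"tz":0,"roll":0},{"tx":0,"ty":0,"tz":0,"roll":0},{"tx":0,"ty":0,"tz":0,"roll":0}]'; python3 -c "
from station import ctrl
print(ctrl.finish_job())"
```

```text
t: 14.72
tool_pos: [0.4961, 0.0689, 0.1417]
tool_rot: [3.117, -0.387, 0.002]
contact_force: [-4.7, -2.1, 12.2]
opening: -0.0001
grip_force: 7.0
the job is handed in; nothing more can be done
None
```

I slid the wood home against the back stop and handed the job in at 14.7 s with the robot holding the knob about 30 mm down by TCP height; I couldn't make out the stem's band in the final picture, and the last push reading was 12 N (14.5 N just before), against about 15 N expected.

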